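# Open the isolator and hold the shut-off reset down with a stylus

## Robot

A 6-joint arm with a two-finger parallel gripper is mounted at the origin on the work surface. World frame = base frame: x ahead of the robot, y to its left, z up, the work surface at z = 0. Lengths are in mm, angles in rad, forces in N, time in s.
With the tool pointing down it reaches from about 275 to 850 mm from the base axis. Payload 19 kg.
Tool frame: the origin (TCP) lies on the centre line of the jaws, within the pads' length; the fingertips stand 11 mm ahead of it and the grasp point (between the pads) lies 8 mm behind it; z points along the fingers, y is the direction in which the jaws open and shut (so a half turn about z gives the same grasp; the last joint's range is limited). The gripper opens to 85 mm and grips with 20 to 120 N. Pads are 22 mm wide; open, the fingers measure 114 mm over their backs; the gripper's body (76 mm by 85 mm) begins 54 mm behind the grasp point. The pads swing forward as they close: fully open they stand 13 mm farther back than shut.
Start: joints at [1.032, 0.15, 1.437, -0, 1.554, -0.134], TCP at [226.456, 528.497, 242.267] pointing down, gripper open.
Joint ranges: [-2.8, 2.8], [-0.68, 2.1], [0.12, 2.68], [-1.39, 4.53], [0.16, 2.79], [-2.81, 2.81]. Speed limits (rad/s): [1.89, 1.89, 2.22, 3.01, 3.01, 3.01].

## Interface

Orientations are given as a unit quaternion [x, y, z, w].
In Python, from plant import bot, eyes, nets gives the robot as it stands.
- The arm moves only by the tool drive_tool, never from a script. Its argument "steps" is one flat list of numbers, 7 for each row, row after row: the shift along the world's x, y, z as a fraction of full scale, then the turn, a rotation vector about the world's x, y, z as a fraction of full scale, then the gripper's target within -1 to 1 (shut at 1, half-way at 0, fully open at -1). A call has 1 to 5 rows; each row is the pose to reach, as a shift and turn from the pose commanded when the call began; what a row does not reach only later rows make up. Full scale, the value 1, is 10 cm for a shift and 0.5 rad for a turn. A row lasts 1/12 s, in which the tool goes at most 41.7 mm and 7.16 degrees, less where a joint would pass 70% of its speed; a pose out of reach is approached as far as the arm can. A call with a number of a shift or a turn outside -1 to 1 is refused whole. A call with a gripper value outside its range is refused whole. The fingers move at their own pace and stop on an object; the grip force is fixed at half the most. Time passes only in rows, so rows that repeat a pose let the fingers close. It gives the time, the measured TCP pose, the force and the opening at its end, in the units of the state.
- bot.read_state(): the state, without advancing time (a new reading comes with each control period).
- eyes.capture(name): name is "scene" or "side" or "wrist"; returns the picture (480x640x3 uint8, blue, green, red); there is no depth.
- eyes.camera_params(name): a dict with "fx", "fy", "cx", "cy" (pixels), "dist" ([k1, k2, p1, p2, k3] as OpenCV has them; the pictures are not rectified), "rvec" (rotation vector, rad) and "tvec" (3), from world to camera coordinates, as OpenCV has them. Camera axes: x right, y down, z forward; pixel columns grow to the right and rows downward; lengths in mm; the calibration is good to about 2 mm. A picture is of the moment at which its call begins: read the wrist's pose just before it. camera_params takes no time and is no camera call; for the wrist camera it gives the pose at the moment of the call.
- bot.close_job(): hands the job in, once; it reports no verdict.
Trained networks look in the newest picture that a camera, given by its name, has taken for a name from the list of things; names that differ only in an ending like _2 or _b are one class to them, and where a whole thing is asked for, a point or a joint stands for the part that bears it (a point fixed in the world has none). Each returns a list of dicts, best first, with "p" (0 to 1); they miss things now and then, are a little off and sometimes report something else, mostly with a low value. They report only what shows in the picture. A call takes as long as a camera call. They do not tell look-alikes from the thing itself.
- nets.regions_of(name, camera): "mask" (480x640 bool, what is visible of it) and "point" ([column, row] in pixels, amid what is visible of it).
- nets.landmark_of(name, camera): "point" ([column, row] in pixels: a listed point, or the origin of a listed thing).
The state is a dict: "t": time; "joints": joint angles; "qd": joint speeds; "joint_torque": joint torques, N m; "ee_pos": TCP position; "eef_rot": TCP orientation; "force": force on the tool from outside, world axes, zero at the start; "wrist_torque": the same for the moment, N m; "width": finger opening in mm.
Only numpy, scipy, OpenCV 4.12 (cv2) and the standard library are available. Lean on these libraries where they do the work, as an engineer would, in place of code of your own. Each camera call takes 0.05 s, during which the arm holds its last target.

## Task

Swing the yellow isolator lever on the clamped brass meter manifold a quarter turn to fully open, so that it points straight out along the block's outlet. Then, and not before the isolator is open, use the blue-handled steel stylus from its stand: put its tip down through the round hole in the grey housing on the block and press the red reset button recessed inside fully down. Finish while still gripping the stylus and holding the button down with it, isolator still open, and leave the loose parts lying around on the bench where they are.

Things in the scene. Friction and masses are not known exactly. Their poses are not given: they have to be found in the camera images.
- manifold: Fixed: brass block 64 x 180 x 50 mm on a plate 130 x 260 x 10 mm; block top 60 mm above the bench. Origin: centre of plate underside; x points to the back (away from the robot), y along the block to the outlet end, z up. On it a grey housing 50 x 50 mm, top at 94 mm, 15 mm along -y, with the hole. A toggle clamp behind bears on the block at y = -65 mm, 92 mm high.
- aperture (a point): Centre of the mouth of the round vertical hole in the top of the grey housing, 94 mm above the bench. The hole is 22 mm across; the red reset button (17 mm across) lies inside with its top 24 mm below the mouth.
- reset_button (a joint): Travel of the red reset button, m: 0 is up, 0.006 fully down (stop). It springs back; it starts to move at about 3 N and needs about 6 N to stay fully down, so the stylus's own weight does not press it.
- isolator_pivot (a point): Point on the vertical turning axis of the isolator lever, at mid-thickness of the lever, 82 mm above the bench; 70 mm along the manifold's +y from its origin.
- isolator_grip (a point): Centre of the lever's yellow sleeve, 70 mm out from the pivot. The sleeve is 62 mm long (38 to 100 mm from the pivot), 18 mm wide and 11 mm thick, level with the pivot point, 22 mm above the block's top face.
- isolator (a joint): Lever angle, rad: 0 closed (lever along the manifold's -x, across the block towards the robot), 1.571 fully open (along the manifold's +y, out beyond the outlet end). Opens clockwise seen from above; a stop at each end; starts at or near closed (0 to 0.3); friction of about 0.12 N m keeps it where it is left.
- stand: Fixed black block 56 x 56 mm, 45 mm high, holding the stylus upright in a 13 mm hole whose floor is 5 mm above the bench. Origin: centre of the underside.
- stylus_grip (a point): Centre of the stylus's blue round grip, 20 mm diameter and 50 mm long (also the centre to grasp at); z axis runs along the stylus, from tip to grip. Standing in its stand it is 100 mm above the bench, the top of the grip 125 mm. Mass about 70 g.
- stylus_tip (a point): Centre of the flat end of the stylus's steel shank, 10 mm diameter and 70 mm long; 95 mm from the centre of the grip.
- spring_tube: Bystander: chrome spring tube lying flat with square end fittings, 110 x 28 x 28 mm, long axis x; origin under its centre.
- bellows_cap: Bystander: red rubber bellows cap, 48 mm diameter, 40 mm high; origin at the centre of its underside.
- test_nipple: Bystander: steel test nipple standing up, 28 mm diameter at the foot, 48 mm high; origin at the centre of its underside.
- bracket: Bystander: aluminium L bracket, foot 75 x 50 mm, upright 50 mm high at its +x end; origin under the centre of the foot.
There are look-alikes about, which are no part of the job. There is more than one size of the part that bears stylus_grip; the job needs the smaller.

How it is judged (in metres and radians):
On the way, in this order (a step that is already met when the one before it is completed fails the run):
1. the isolator lever is turned fully open (value of joint isolator above 1.45 rad), for 0.2 s.
2. the stylus, reaching through the hole, presses the reset button fully down (value of joint reset_button above 0.0048 m and contact force between stylus and reset_button above 2 N and horizontal distance between stylus_tip and aperture below 0.009 m and value of joint isolator above 1.45 rad), for 0.3 s.
At the end, for the whole second after the job is handed in: The isolator lever is open (past 1.45 of 1.571 rad), the stylus is still gripped by the robot with its tip inside the hole, and it holds the reset button at least 4.8 mm of its 6 mm down (contact force above 2 N); the four loose bystanders are within 30 mm of where they lay (all of step 2 and z of stylus_tip in the frame of aperture below -0.02 m and contact force between the fingers and stylus above 2 N and distance of each of spring_tube, bellows_cap, test_nipple, bracket from where it was at the start of the episode below 0.03 m); the arm keeps its last pose, push and grip.
It fails at once if the reset button is pressed before the isolator is open (value of joint reset_button above 0.003 m and value of joint isolator below 1.35 rad).
It fails at once if a bystander is pushed away from its place (distance of any of spring_tube, bellows_cap, test_nipple, bracket from where it was at the start of the episode above 0.03 m).
It also fails if it takes over 64 s, if anything falls off the work surface, if the arm or the gripper's body presses on something with over 40 N, if the wrist force passes 120 N, or if a joint passes its speed limit or range.

## Working session

There is one attempt and no reset: what is moved stays moved. The work goes in short steps, Python scripts to look and compute and a tool call to move; the robot and the scene stay as the last step left them, time stands still between calls to the robot, and variables do not carry over. Pictures are saved under pics/ and viewed, and the job is handed in when it is done.

Besides the shell and the picture viewer there is one more tool, called after ">>>" as name(argument=value, ...), one argument or row to a line, values as JSON. drive_tool: Moves the arm, as the interface text tells. Shift numbers are shares of 10 cm and turn numbers shares of 0.5 rad, none past 1 either way. Its arguments: {"type":"object","properties":{"steps":{"type":"array"}},"required":["steps"]}

```bash
mkdir -p pics; ls
python3 - <<'E'
from plant import bot,eyes,nets
import cv2
s=bot.read_state();print(s)
for c in ("scene","side","wrist"):
    im=eyes.capture(c);cv2.imwrite(f"pics/{c}0.png",im)
    p=eyes.camera_params(c);print(c,p)
    for n in ("aperture","isolator_pivot","isolator_grip","stylus_grip","stylus_tip","manifold","stand","spring_tube","bellows_cap","test_nipple","bracket"):
        print(n,[( [round(float(v),1) for v in r["point"]],round(float(r["p"]),2)) for r in nets.landmark_of(n,c)])
print(bot.read_state()["t"])
E
```

```text
pics
{'t': 0.0, 'joints': array([ 1.03202134e+00,  1.50996261e-01,  1.43800593e+00,  1.70015310e-05,
        1.55377823e+00, -1.34016694e-01]), 'qd': array([ 0.00061596, -0.00176019, -0.00139024,  0.00031249,  0.00044692,
        0.00141673]), 'joint_torque': array([-2.11096171e-04, -7.13034225e+01, -5.70879614e+01, -5.52414008e-05,
        8.79884523e-03,  1.24019152e-04]), 'ee_pos': array([226.34298439, 528.34149872, 241.68209579]), 'eef_rot': array([ 2.01000601e-01,  9.79590938e-01, -5.57792565e-04, -2.04056865e-04]), 'force': array([-0.61481884,  0.05319951,  0.53512309]), 'wrist_torque': array([0.00529617, 0.02455392, 0.03731745]), 'width': 85.42853370985785}
scene {'fx': 582.1793328313594, 'fy': 582.1793328313594, 'cx': 318.6493062433181, 'cy': 234.23051212091403, 'dist': array([-0.14979334,  0.        ,  0.        ,  0.        ,  0.        ]), 'rvec': array([ 1.80081677,  1.65296115, -0.72405542]), 'tvec': array([ -55.11332889, -294.67503564, 1671.92557279])}
aperture [([318.2, 244.5], 0.56)]
isolator_pivot [([352.9, 235.0], 0.66)]
isolator_grip [([316.5, 243.1], 0.7), ([347.4
[... 981 characters left out ...]
 [([415.2, 401.2], 0.81)]
manifold [([332.1, 282.8], 0.92)]
stand [([438.7, 367.6], 0.76), ([476.1, 310.1], 0.19)]
spring_tube []
bellows_cap [([279.3, 228.1], 0.54)]
test_nipple [([234.3, 239.4], 0.62)]
bracket [([475.6, 308.5], 0.88)]
wrist {'fx': 351.715605347618, 'fy': 351.715605347618, 'cx': 316.32566199829125, 'cy': 237.49521941736248, 'dist': array([-0.03179925,  0.        ,  0.        ,  0.        ,  0.        ]), 'rvec': array([-2.41913477, -1.59441367, -0.22842438]), 'tvec': array([-575.34949331,  -36.0958668 ,  378.83899715])}
aperture []
isolator_pivot []
isolator_grip []
stylus_grip []
stylus_tip []
manifold []
stand []
spring_tube []
bellows_cap []
test_nipple []
bracket []
1.8
```

View pics/scene0.png

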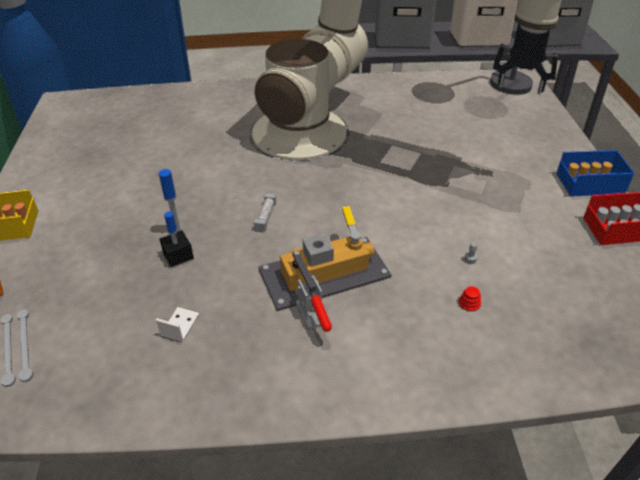

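View pics/side0.png

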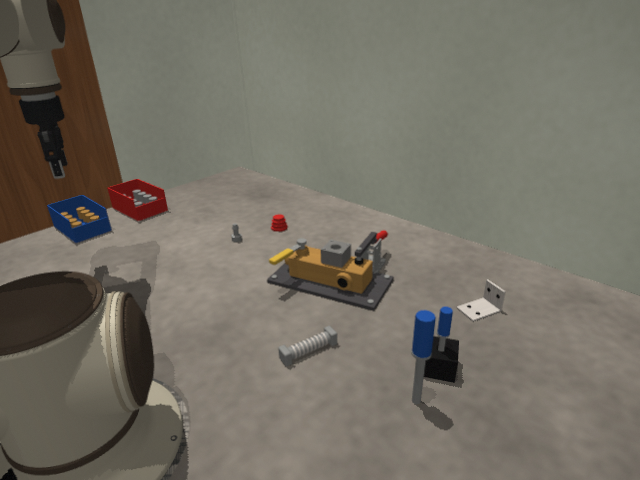

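View pics/wrist0.png

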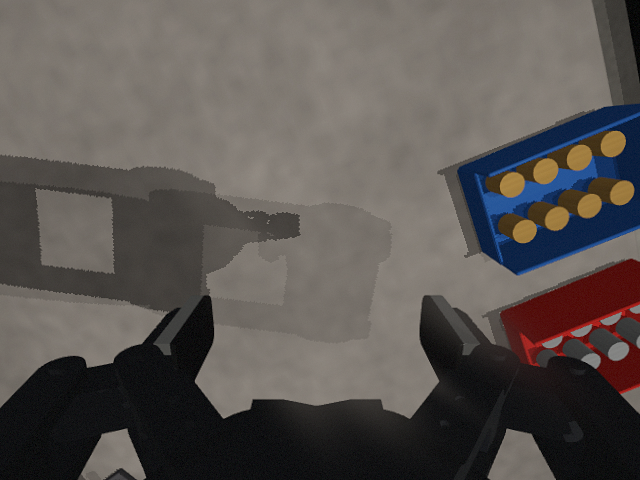

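The scene view shows the manifold around (320,265) with its lever at (348,215) and pivot at (353,238). The small stylus is in its stand at (169,222), and the larger look-alike stands next to it at (167,185). The side view shows the small stylus grip at (445,322) and the lever at (282,257). Next I'll triangulate these.

```bash
cat > h.py <<'E'
import numpy as np,cv2
from scipy.optimize import least_squares
from plant import bot,eyes,nets
def proj(P,p):
    K=np.array([[p["fx"],0,p["cx"]],[0,p["fy"],p["cy"]],[0,0,1]])
    return cv2.projectPoints(np.asarray(P,float).reshape(-1,3),p["rvec"],p["tvec"],K,p["dist"])[0].reshape(-1,2)
def ray(px,p):
    K=np.array([[p["fx"],0,p["cx"]],[0,p["fy"],p["cy"]],[0,0,1]])
    n=cv2.undistortPoints(np.array([[px]],float),K,p["dist"]).ravel()
    R=cv2.Rodrigues(p["rvec"])[0];return -R.T@p["tvec"],R.T@np.array([n[0],n[1],1])
def onz(px,p,z):
    o,d=ray(px,p);return o+d*(z-o[2])/d[2]
E
python3 - <<'E'
from h import *
S,D=[eyes.camera_params(c) for c in("scene","side")]
for n,a,b,z in [("aperture",(318.2,244.5),(335.8,246.5),94),("pivot",(352.9,235),(300.8,242.2),82),("lgrip",(347.4,216.7),(281.1,254),82),("sgrip",(169,222),(445,322),100),("manifold",(321.5,274.8),(332.1,282.8),0),("stand",(177.8,254.8),(438.7,367.6),0),("big",(167.5,184.6),(422.9,331.6),None),
 ("bellows",(469.1,301.1),(279.3,228.1),0),("nipple",(469,259.4),(234.3,239.4),0)]:
    f=least_squares(lambda P:np.r_[proj(P,S)[0]-a,proj(P,D)[0]-b],[500,0,50])
    print(n,f.x.round(1),np.abs(f.fun).max().round(1), *( [onz(a,S,z).round(1),onz(b,D,z).round(1)] if z is not None else []))
print(onz((264,216.1),S,0),onz((181,323),S,0))
E
```

```text
aperture [566.2   7.5  93.5] 0.1 [566.6   7.6  94. ] [565.5   6.7  94. ]
pivot [537.3  84.3  88.5] 0.6 [531.8  84.2  82. ] [546.2  95.5  82. ]
lgrip [474.6  80.9  86.2] 0.9 [472.4  79.5  82. ] [480.1  90.1  82. ]
sgrip [ 476.7 -305.2  101.8] 0.6 [ 475.2 -306.9  100. ] [ 478.6 -303.5  100. ]
manifold [561.8  15.1  -2.2] 0.3 [564.4  14.4   0. ] [559.4  13.8   0. ]
stand [ 477.2 -304.2    2. ] 0.1 [ 475.2 -304.9    0. ] [ 479.1 -303.1    0. ]
big [ 392.5 -311.4  138.3] 0.5
bellows [670.8 313.3   2.5] 0.6 [667.7 315.5   0. ] [673.2 313.7   0. ]
nipple [5.456e+02 3.503e+02 4.000e-01] 1.1 [547.8 348.1   0. ] [547.4 357.3   0. ]
[ 359.71695977 -107.14330502    0.        ] [ 673.32611147 -280.73736541    0.        ]
```

Run:
```python
from h import *
from scipy.spatial.transform import Rotation as Ro
p=eyes.camera_params("wrist");s=bot.read_state()
R=cv2.Rodrigues(p["rvec"])[0];c=-R.T@p["tvec"];T=Ro.from_quat(s["eef_rot"]).as_matrix()
print(c, T.T@(c-s["ee_pos"]), T, (R@T).round(3))
```

```text
[161.29685132 556.39021576 374.51582905] [ 7.09027564e+01 -4.50228190e-02 -1.32265749e+02] [[-9.19162799e-01  3.93877829e-01 -6.39411993e-05]
 [ 3.93877834e-01  9.19162794e-01 -1.04287069e-04]
 [ 1.76960071e-05 -1.21041815e-04 -9.99999993e-01]] [[-0.     1.    -0.001]
 [-0.96  -0.001 -0.279]
 [-0.279  0.001  0.96 ]]
```

>>> drive_tool(
  steps=[0.2,-0.35,0.1,0,0,0,-1,0.4,-0.7,0.2,0,0,0,-1,0.55,-1,0.2,0,0,0,-1,0.55,-1,0.2,0,0,0,-1],
)

```text
t: 2.13
ee_pos: [283.5, 425.0, 263.2]
eef_rot: [0.202, 0.979, 0.0, 0.001]
force: [-0.6, -0.2, -0.8]
width: 85.5
```

>>> drive_tool(
  steps=[0.2,-0.35,0.1,0,0,0,-1,0.4,-0.7,0.2,0,0,0,-1,0.55,-1,0.2,0,0,0,-1],
)

```text
t: 2.38
ee_pos: [337.3, 327.2, 283.9]
eef_rot: [0.201, 0.98, 0.001, 0.001]
force: [0.8, 0.7, 1.1]
width: 85.7
```

>>> drive_tool(
  steps=[0.2,-0.35,0,0,0,0,0,0.4,-0.7,0,0,0,0,0,0.55,-1,0,0,0,0,0],
)

```text
t: 2.63
ee_pos: [392.2, 226.5, 282.4]
eef_rot: [0.201, 0.98, -0.0, 0.0]
force: [0.8, 0.3, 1.5]
width: 51.6
```

>>> drive_tool(
  steps=[0.2,-0.35,0,0,0,0,1,0.4,-0.7,0,0,0,0,1,0.55,-1,0,0,0,0,1,0.55,-1,0,0,0,0,1],
)

```text
t: 2.97
ee_pos: [448.4, 124.2, 281.9]
eef_rot: [0.203, 0.979, -0.001, 0.0]
force: [0.0, 0.6, 0.0]
width: 0.6
```

Run:
```python
from h import *
im=eyes.capture("wrist");p=eyes.camera_params("wrist");cv2.imwrite("pics/w1.png",im)
for n,z in (("aperture",94),("isolator_pivot",82),("isolator_grip",82),("manifold",0)):
    for r in nets.landmark_of(n,"wrist"): print(n,np.round(r["point"],1),round(r["p"],2),onz(r["point"],p,z).round(1))
```

```text
isolator_pivot [316.5 305.3] 0.64 [538.7  87.1  82. ]
isolator_grip [290.2 251.7] 0.93 [474.2  86.6  82. ]
isolator_grip [115.3 203.2] 0.39 [362.  -48.2  82. ]
manifold [280.3 304.8] 0.92 [557.9  27.6   0. ]
```

View pics/w1.png

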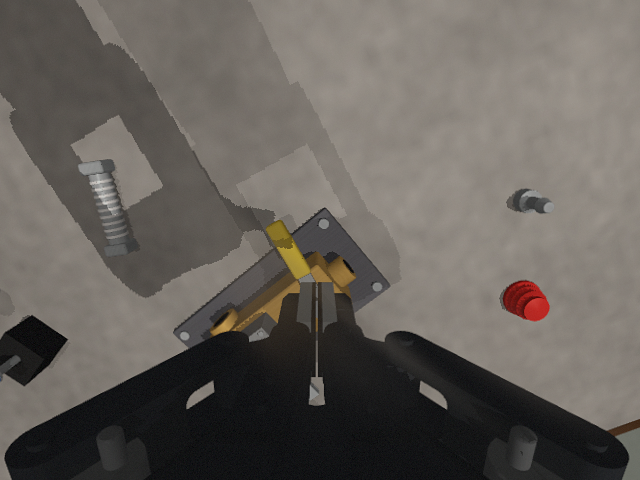

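```bash
python3 - <<'E'
from h import *
p=eyes.camera_params("wrist");S=eyes.camera_params("scene")
b=[onz(q,p,12)[:2] for q in [(324,224),(377,287),(184,336)]]
print(np.round(b,1)); 
for i,j in((0,1),(0,2)):
    d=b[j]-b[i];print(np.linalg.norm(d),np.degrees(np.arctan2(d[1],d[0])))
a,c=onz((278,228),p,87.5),onz((301,275),p,87.5);print(a,c,np.degrees(np.arctan2(*(a-c)[1::-1])))
E
cat >> /dev/null
python3 - <<'E'
import cv2
im=cv2.imread('pics/scene0.png');cv2.imwrite('pics/s0z.png',cv2.resize(im[190:350,240:400],None,fx=3.7,fy=3.7,interpolation=cv2.INTER_CUBIC))
E
```

```text
[[ 477.   126.5]
 [ 577.4  155.9]
 [ 543.9 -100. ]]
104.64239827106361 16.310241829327325
236.195676875543 -73.54921102084884
[445.24156381  90.11751851  87.5       ] [498.35076963  90.80763126  87.5       ] -179.2555278839696
```

View pics/s0z.png

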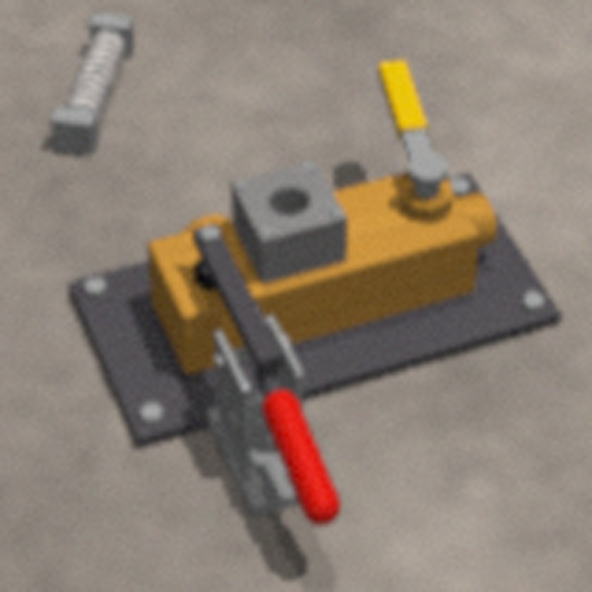

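Yaw is about 16.4°, and the lever is about 0.29 rad open. I'll bring the closed fingers down on the robot's right of the lever, at about (467,40).

>>> drive_tool(
  steps=[0.1,-0.4,-0.2,0,0,0,1,0.19,-0.84,-0.4,0,0,0,1,0.19,-0.84,-0.8,0,0,0,1,0.19,-0.84,-1,0,0,0,1],
)

```text
t: 3.55
ee_pos: [464.9, 43.6, 179.7]
eef_rot: [0.201, 0.98, -0.0, -0.001]
force: [-0.7, 0.7, -1.9]
width: 0.2
```

>>> drive_tool(
  steps=[0,0,-0.4,0,0,0,1,0,0,-0.8,0,0,0,1,0,0,-1,0,0,0,1,0,0,-1,0,0,0,1],
)

```text
t: 3.88
ee_pos: [462.9, 45.8, 78.3]
eef_rot: [0.2, 0.98, -0.0, -0.003]
force: [-0.5, -0.0, -0.2]
width: 0.2
```

Run:
```python
from h import *
print(bot.read_state()["ee_pos"])
im=eyes.capture("wrist");cv2.imwrite("pics/w2.png",im)
im=eyes.capture("side");cv2.imwrite("pics/d2.png",cv2.resize(im[180:340,200:420],None,fx=3,fy=3))
```

```text
[462.93015277  45.77548692  78.28995287]
```

View pics/w2.png

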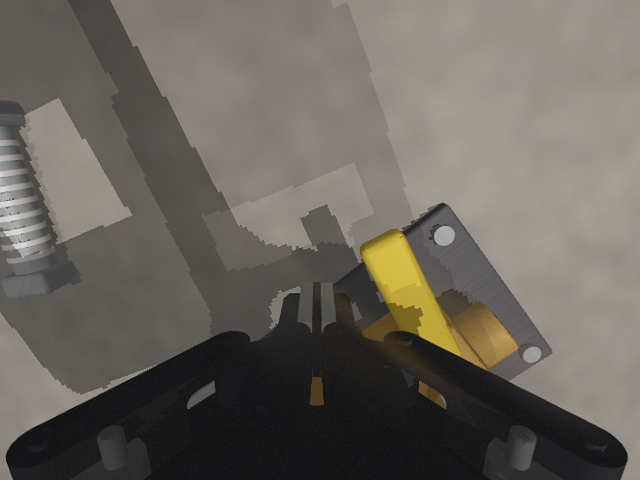

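View pics/d2.png

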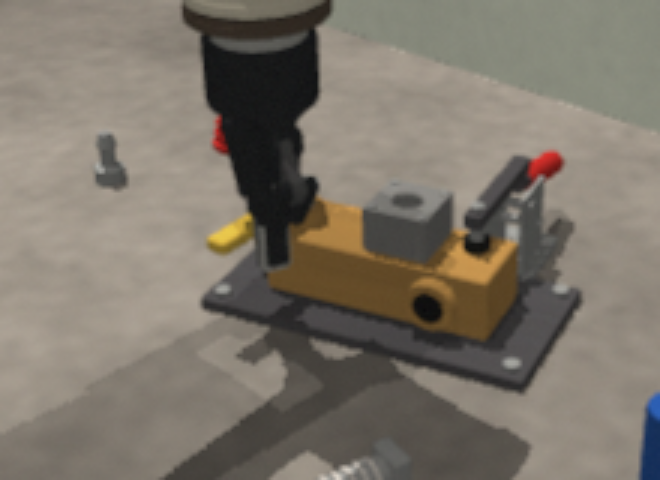

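The fingers are beside the lever, clear of the block and plate. Now I'll push it round in an arc.

>>> drive_tool(
  steps=[0,0.12,0,0,0,0,1,0,0.24,0,0,0,0,1,0,0.34,0,0,0,0,1,0,0.44,0,0,0,0,1],
)

```text
t: 4.32
ee_pos: [466.4, 89.4, 84.2]
eef_rot: [0.201, 0.98, 0.0, 0.002]
force: [0.9, -3.5, -0.2]
width: 0.3
```

>>> drive_tool(
  steps=[0.03,0.12,0,0,0,0,1,0.06,0.22,0,0,0,0,1,0.1,0.32,0,0,0,0,1,0.15,0.42,0,0,0,0,1],
)

```text
t: 4.65
ee_pos: [480.9, 131.5, 82.7]
eef_rot: [0.201, 0.98, -0.0, 0.0]
force: [-1.1, -2.2, 0.4]
width: 0.0
```

Run:
```python
from h import *
print(bot.read_state()["ee_pos"])
im=eyes.capture("wrist");cv2.imwrite("pics/w3.png",im)
im=eyes.capture("scene");cv2.imwrite("pics/s3.png",cv2.resize(im[190:320,240:420],None,fx=4,fy=4))
```

```text
[480.86150805 131.48334074  82.69426628]
```

View pics/s3.png

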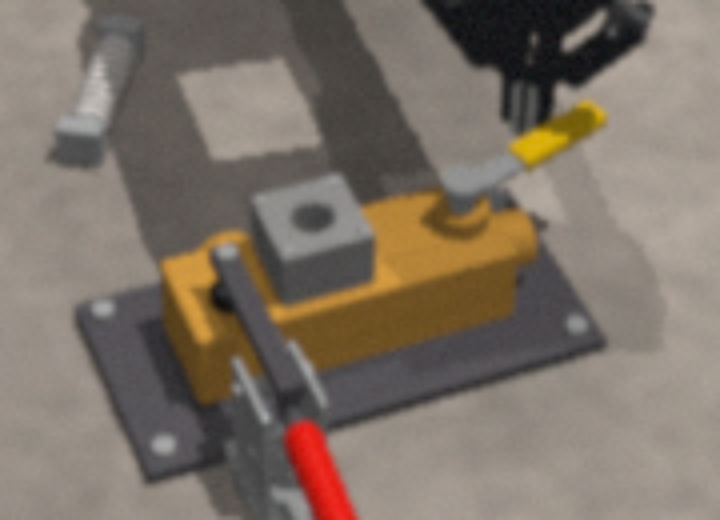

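View pics/w3.png

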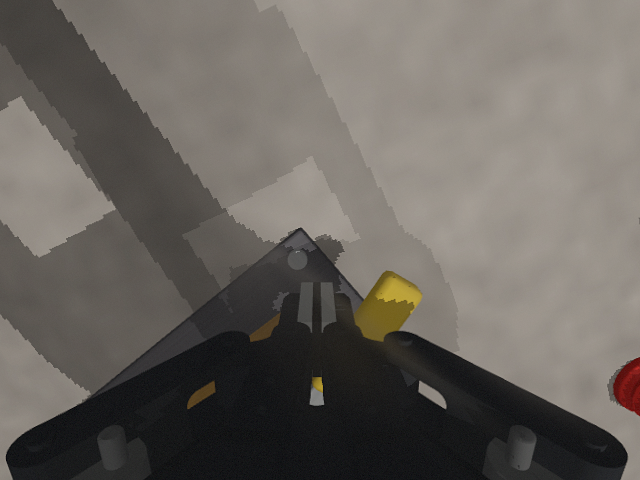

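>>> drive_tool(
  steps=[0.06,0.07,0,0,0,0,1,0.12,0.13,0,0,0,0,1,0.17,0.17,0,0,0,0,1],
)

```text
t: 5.0
ee_pos: [498.1, 148.0, 82.2]
eef_rot: [0.201, 0.98, -0.0, -0.0]
force: [-1.1, -1.2, 0.6]
width: -0.2
```

>>> drive_tool(
  steps=[0.05,0.02,0,0,0,0,1,0.05,0.02,0,0,0,0,1],
)

```text
t: 5.17
ee_pos: [501.1, 149.3, 81.6]
eef_rot: [0.201, 0.98, -0.001, -0.003]
force: [-19.0, -6.4, 11.2]
width: -0.3
```

Run:
```python
from h import *
print(bot.read_state()["ee_pos"])
im=eyes.capture("scene");cv2.imwrite("pics/s4.png",cv2.resize(im[190:320,240:420],None,fx=4,fy=4))
```

```text
[501.13225693 149.27905472  81.62908709]
```

View pics/s4.png

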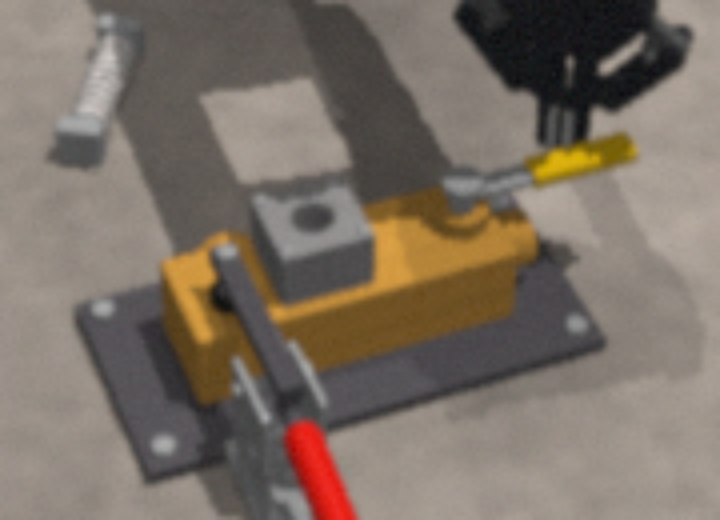

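The lever is against its stop: a 20 N reaction, and it lines up with the block in the picture. Next I'll hold briefly, retreat and go to the stylus.

>>> drive_tool(
  steps=[0,0,0,0,0,0,1,0,0,0,0,0,0,1,-0.25,-0.07,0,0,0,0,1,-0.25,-0.07,0.4,0,0,0,1,-0.25,-0.07,0.8,0,0,0,1],
)

```text
t: 5.63
ee_pos: [475.2, 142.1, 161.0]
eef_rot: [0.201, 0.98, -0.001, -0.003]
force: [1.8, 0.2, 0.9]
width: -0.1
```

>>> drive_tool(
  steps=[0,-0.2,0.37,0,0,0,-1,0,-0.6,0.6,0,0,0,-1,0,-1,0.6,0,0,0,-1],
)

```text
t: 5.88
ee_pos: [479.0, 45.0, 227.0]
eef_rot: [0.2, 0.98, 0.001, 0.003]
force: [1.5, -0.0, 0.8]
width: 35.4
```

>>> drive_tool(
  steps=[0.05,-0.4,0,0,0,0,-1,0.1,-0.8,0,0,0,0,-1,0.1,-1,0,0,0,0,-1],
)

```text
t: 6.13
ee_pos: [488.1, -58.7, 222.4]
eef_rot: [0.202, 0.979, -0.0, 0.0]
force: [1.0, 0.5, -0.3]
width: 72.4
```

>>> drive_tool(
  steps=[0.05,-0.4,0,0,0,0,-1,0.1,-0.8,0,0,0,0,-1,0.1,-1,0,0,0,0,-1],
)

```text
t: 6.38
ee_pos: [498.0, -158.8, 222.0]
eef_rot: [0.202, 0.979, -0.0, 0.0]
force: [1.5, 0.8, 0.9]
width: 85.6
```

>>> drive_tool(
  steps=[0,-0.4,0,0,0,0,-1,0,-0.8,0,0,0,0,-1,0,-1,0,0,0,0,-1,0,-1,0,0,0,0,-1],
)

```text
t: 6.72
ee_pos: [497.3, -259.0, 221.5]
eef_rot: [0.203, 0.979, -0.0, -0.0]
force: [-0.5, 0.2, -0.2]
width: 85.1
```

Run:
```python
from h import *
print(bot.read_state()["ee_pos"])
im=eyes.capture("wrist");p=eyes.camera_params("wrist");cv2.imwrite("pics/w5.png",im)
for n,z in (("stylus_grip",100),("stylus_tip",5),("stand",0),("bracket",0)):
    for r in nets.landmark_of(n,"wrist"): print(n,np.round(r["point"],1),round(r["p"],2),onz(r["point"],p,z).round(1))
im=eyes.capture("scene");cv2.imwrite("pics/s5.png",im)
```

```text
[ 497.33725389 -259.01054144  221.5146351 ]
stylus_grip [252.4 232.1] 0.89 [ 477.3 -300.1  100. ]
stylus_grip [162.8 124.7] 0.75 [ 383.1 -323.2  100. ]
stylus_tip [266.1 207. ] 0.74 [ 476.  -302.4    5. ]
stylus_tip [219.5 128.7] 0.67 [ 389.9 -310.5    5. ]
stand [266.  206.9] 0.72 [ 476.5 -303.5    0. ]
bracket [361.6 353.8] 0.91 [ 677.2 -276.8   -0. ]
```

View pics/w5.png

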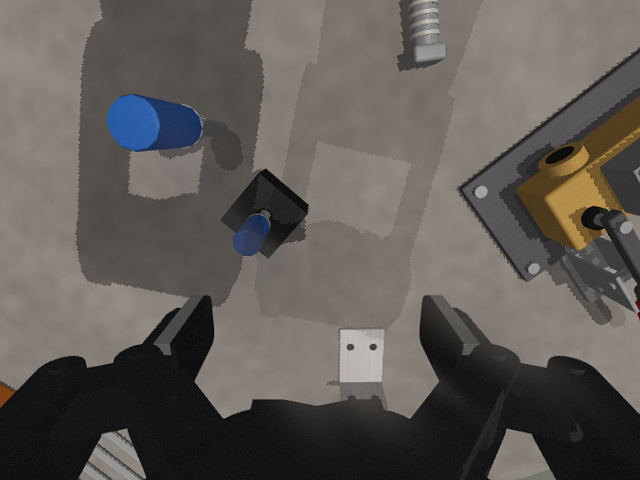

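View pics/s5.png

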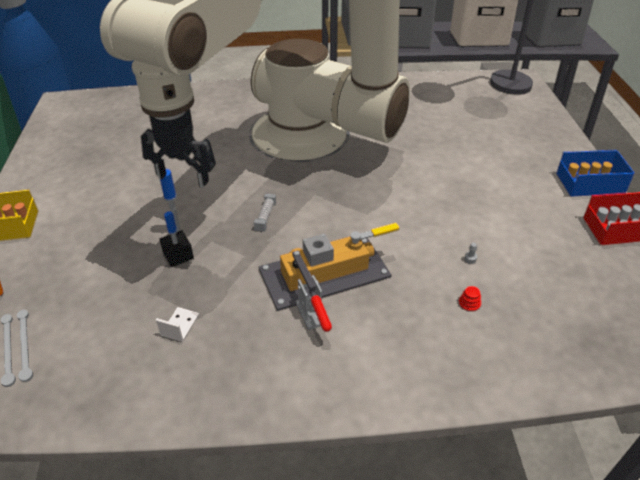

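>>> drive_tool(
  steps=[-0.1,-0.22,0,0,0,0,-1,-0.2,-0.43,0,0,0,0,-1,-0.2,-0.43,-0.3,0,0,0,-1,-0.2,-0.43,-0.5,0,0,0,-1,-0.2,-0.43,-0.5,0,0,0,-1],
)

```text
t: 7.43
ee_pos: [476.4, -296.5, 168.5]
eef_rot: [0.201, 0.98, 0.001, -0.002]
force: [-0.3, 0.5, -0.1]
width: 84.7
```

Run:
```python
from h import *
print(bot.read_state()["ee_pos"])
im=eyes.capture("wrist");p=eyes.camera_params("wrist");cv2.imwrite("pics/w6.png",im)
for n,z in (("stylus_grip",100),("stylus_tip",5),("stand",0)):
    for r in nets.landmark_of(n,"wrist"): print(n,np.round(r["point"],1),round(r["p"],2),onz(r["point"],p,z).round(1))
im=eyes.capture("side");cv2.imwrite("pics/d6.png",im)
```

```text
[ 476.36912664 -296.46672054  168.52177612]
stylus_grip [305.3 263. ] 0.75 [ 478.4 -304.5  100. ]
stylus_grip [210.  130.5] 0.74 [ 385.9 -321.8  100. ]
stylus_tip [310.4 226.1] 0.93 [ 479.7 -303.1    5. ]
stylus_tip [253.  133.6] 0.58 [ 389.8 -315.2    5. ]
stand [309.1 220.8] 0.63 [ 476.  -302.8    0. ]
```

View pics/w6.png

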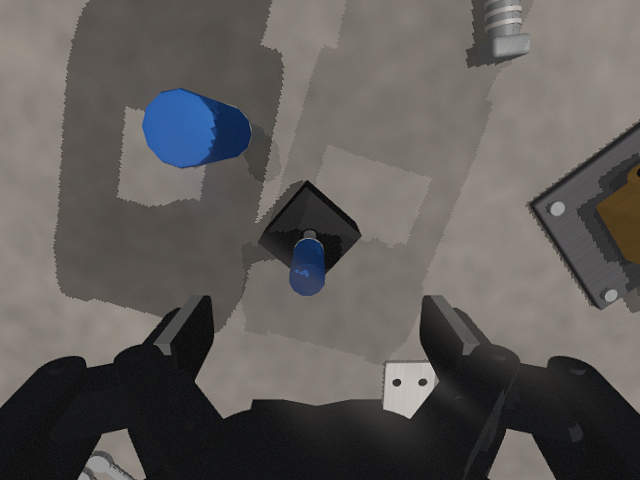

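View pics/d6.png

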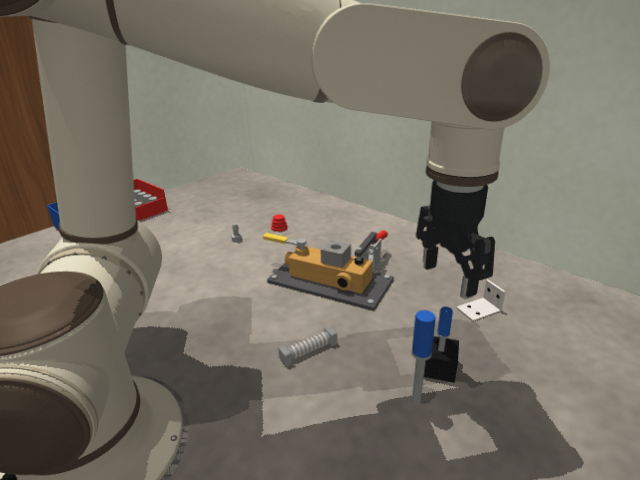

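>>> drive_tool(
  steps=[0.02,-0.075,-0.2,0,0,0,-1,0.02,-0.075,-0.45,0,0,0,-1,0.02,-0.075,-0.7,0,0,0,-1,0.02,-0.075,-0.75,0,0,0,-1,0.02,-0.075,-0.75,0,0,0,-1],
)

```text
t: 8.1
ee_pos: [479.3, -305.0, 96.7]
eef_rot: [0.201, 0.98, 0.0, -0.001]
force: [-0.1, -0.7, -0.1]
width: 85.7
```

Run:
```python
from h import *
print(bot.read_state()["ee_pos"])
im=eyes.capture("wrist");p=eyes.camera_params("wrist");cv2.imwrite("pics/w7.png",im)
for n,z in (("stylus_grip",100),("stand",0)):
    for r in nets.landmark_of(n,"wrist"): print(n,np.round(r["point"],1),round(r["p"],2),onz(r["point"],p,z).round(1))
```

```text
[ 479.26987943 -305.02724954   96.73971238]
stylus_grip [319.7 309.6] 0.95 [ 478.5 -303.3  100. ]
stylus_grip [151.7 100.9] 0.6 [ 381.  -325.8  100. ]
stand [315.3 241.2] 0.73 [ 478.5 -305.5    0. ]
```

View pics/w7.png

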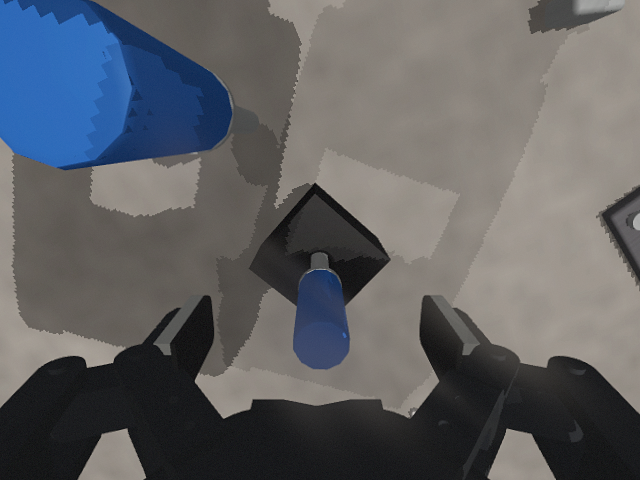

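The stylus is centred between the pads at (320,310), so I'll close.

>>> drive_tool(
  steps=[0,0,-0.03,0,0,0,1,0,0,-0.03,0,0,0,1,0,0,-0.03,0,0,0,1,0,0,-0.03,0,0,0,1,0,0,-0.03,0,0,0,1],
)

```text
t: 8.67
ee_pos: [479.5, -305.5, 94.3]
eef_rot: [0.201, 0.98, -0.0, 0.0]
force: [-0.0, 0.8, 0.4]
width: 25.6
```

>>> drive_tool(
  steps=[0,0,0,0,0,0,1,0,0,0,0,0,0,1,0,0,0,0,0,0,1],
)

```text
t: 8.92
ee_pos: [479.6, -305.6, 94.4]
eef_rot: [0.201, 0.98, -0.0, 0.0]
force: [-0.3, -0.3, 5.2]
width: 18.7
```

Gripped at a width of about 19 mm. Lifting.

>>> drive_tool(
  steps=[0,0,0.15,0,0,0,1,0,0,0.4,0,0,0,1,0,0,0.7,0,0,0,1,0,0,1,0,0,0,1,0,0,1,0,0,0,1],
)

```text
t: 9.33
ee_pos: [480.8, -306.5, 199.9]
eef_rot: [0.201, 0.98, -0.002, 0.003]
force: [0.5, -1.7, 0.2]
width: 18.2
```

>>> drive_tool(
  steps=[0,0.2,0.3,0,0,0,1,0.1,0.5,0.5,0,0,0,1,0.2,0.8,0.5,0,0,0,1,0.25,1,0.5,0,0,0,1],
)

```text
t: 9.67
ee_pos: [505.3, -203.6, 245.2]
eef_rot: [0.201, 0.98, -0.0, 0.001]
force: [0.6, 0.2, -0.4]
width: 18.6
```

>>> drive_tool(
  steps=[0.1,0.3,0,0,0,0,1,0.2,0.6,0,0,0,0,1,0.25,0.9,0,0,0,0,1,0.25,1,0,0,0,0,1],
)

```text
t: 10.0
ee_pos: [529.9, -102.1, 243.8]
eef_rot: [0.2, 0.98, 0.0, -0.0]
force: [0.0, 0.7, -1.2]
width: 18.7
```

Run:
```python
from h import *
print(bot.read_state()["ee_pos"],bot.read_state()["width"])
im=eyes.capture("wrist");p=eyes.camera_params("wrist");cv2.imwrite("pics/w8.png",im)
for n,z in (("aperture",94),("stylus_tip",150),("isolator_pivot",82)):
    for r in nets.landmark_of(n,"wrist"): print(n,np.round(r["point"],1),round(r["p"],2),onz(r["point"],p,z).round(1))
im=eyes.capture("side");cv2.imwrite("pics/d8.png",im)
```

```text
[ 529.93117584 -102.12713714  243.79110923] 18.67430018577074
aperture [456.6 212.4] 0.68 [565.5   8.7  94. ]
aperture [610.4  88.7] 0.61 [519.1 147.5  94. ]
stylus_tip [ 84.9 161.4] 0.98 [ 420.5 -215.9  150. ]
stylus_tip [314.9 244.4] 0.86 [ 529.1 -102.5  150. ]
isolator_pivot [533.  145.6] 0.78 [540.6  87.2  82. ]
isolator_pivot [459.  211.2] 0.28 [569.5  14.4  82. ]
```

View pics/w8.png

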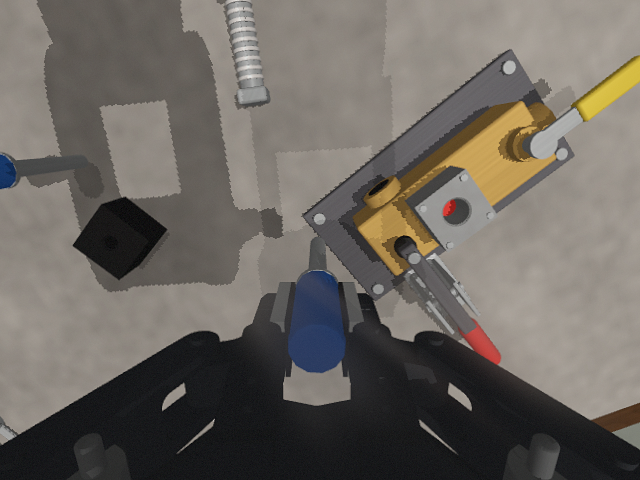

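View pics/d8.png

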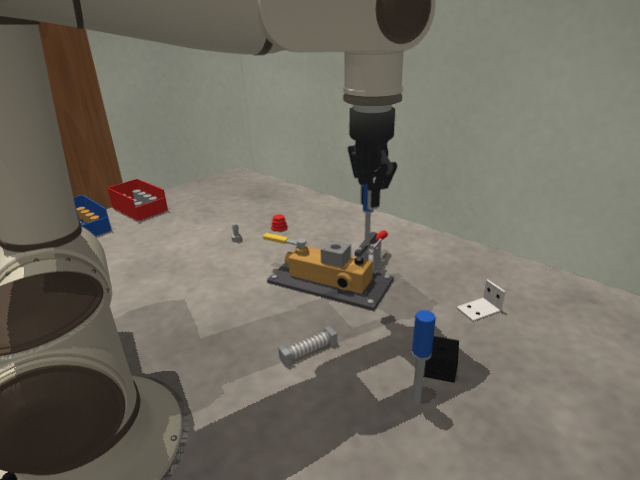

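The hole shows clearly at (457,211), the stylus tip is at (316,244), and the lever is still open. Moving over the hole.

>>> drive_tool(
  steps=[0.12,0.35,0,0,0,0,1,0.24,0.7,0,0,0,0,1,0.36,1,0,0,0,0,1,0.36,1,0,0,0,0,1],
)

```text
t: 10.58
ee_pos: [566.7, -2.5, 243.8]
eef_rot: [0.2, 0.98, 0.001, -0.0]
force: [0.8, 0.3, -0.6]
width: 18.7
```

>>> drive_tool(
  steps=[0,0.1,-0.15,0,0,0,1,0,0.1,-0.35,0,0,0,1,0,0.1,-0.35,0,0,0,1,0,0.1,-0.35,0,0,0,1],
)

```text
t: 10.92
ee_pos: [565.1, 3.5, 208.6]
eef_rot: [0.202, 0.979, -0.0, -0.001]
force: [-0.2, 0.0, -1.0]
width: 18.4
```

Run:
```python
from h import *
s=bot.read_state();print(s["ee_pos"],s["width"])
im=eyes.capture("wrist");p=eyes.camera_params("wrist");cv2.imwrite("pics/w9.png",cv2.resize(im[150:350,220:420],None,fx=3,fy=3))
tz=s["ee_pos"][2]-89.4
for n,z in (("aperture",94),("stylus_tip",tz),("isolator_pivot",82)):
    for r in nets.landmark_of(n,"wrist"): print(n,np.round(r["point"],1),round(r["p"],2),onz(r["point"],p,z).round(1))
t=s["ee_pos"]-[0,0,89.4]
print("tip expect w",proj(t,p))
for c in("scene","side"):
    im=eyes.capture(c);q=eyes.camera_params(c);pt=proj(t,q)[0];print(c,"tip exp",pt)
    for n in("aperture","stylus_tip"): print(n,[(np.round(r["point"],1),round(r["p"],2)) for r in nets.landmark_of(n,c)])
    x,y=int(pt[0])-60,int(pt[1])-50
    cv2.imwrite(f"pics/{c}9.png",cv2.resize(im[y:y+100,x:x+120],None,fx=6,fy=6))
```

```text
[565.14263266   3.48159798 208.64124637] 18.426831929980434
aperture [322.7 233.7] 0.64 [565.9   8.6  94. ]
stylus_tip [314.8 244.3] 0.93 [563.9   3.3 119.2]
stylus_tip [408.2 156.8] 0.37 [534.6  79.1 119.2]
isolator_pivot [411.3 157.3] 0.84 [541.6  89.   82. ]
tip expect w [[315.81404649 245.82076963]]
scene tip exp [316.06845041 235.17762318]
aperture [(array([319.7, 247.2]), 0.58), (array([264.8, 218.8]), 0.43), (array([179.9, 324.8]), 0.31)]
stylus_tip [(array([312.6, 231.2]), 0.56), (array([175.7, 230.2]), 0.56)]
side tip exp [336.72715021 236.68591583]
aperture [(array([334.6, 246.9]), 0.7)]
stylus_tip [(array([414.4, 399.8]), 0.59), (array([336.2, 233.7]), 0.51)]
```

View pics/w9.png

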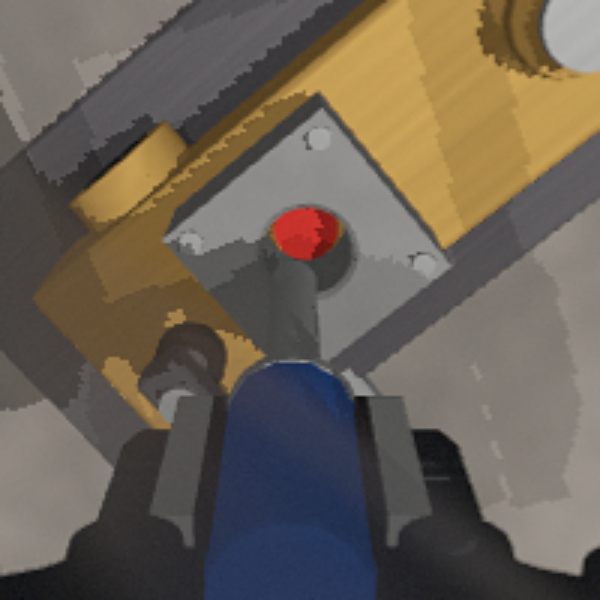

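View pics/scene9.png

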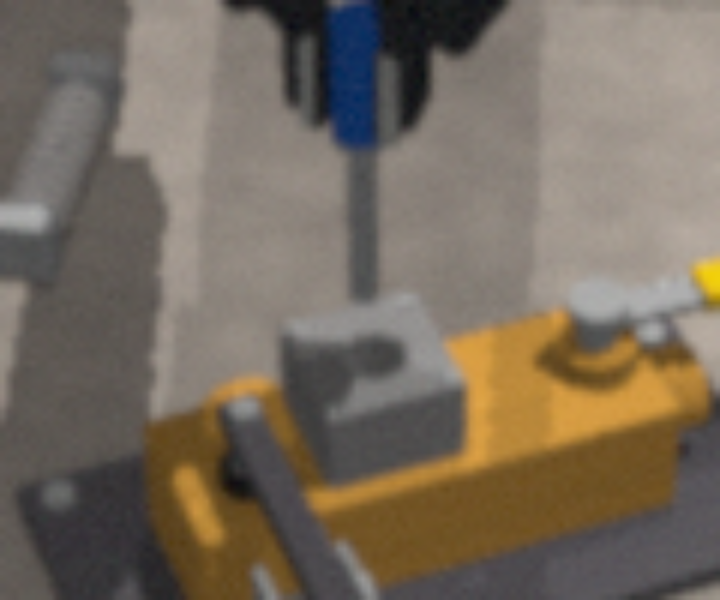

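View pics/side9.png

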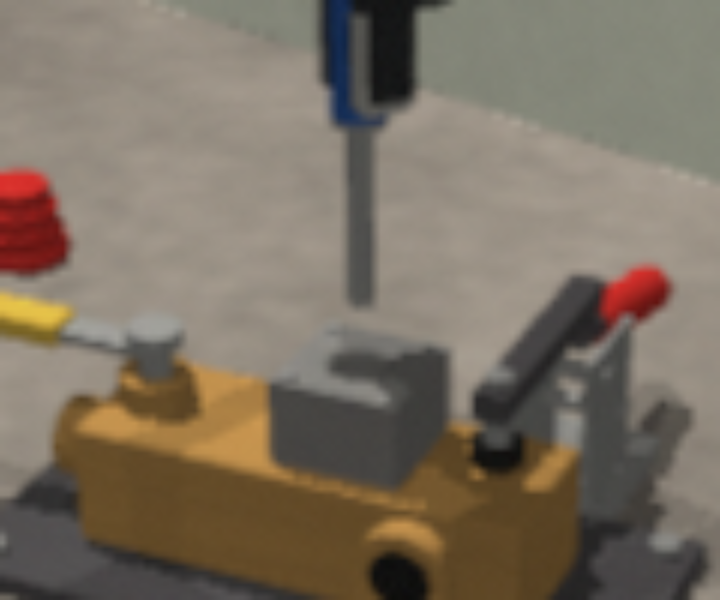

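Run:
```python
from h import *
s=bot.read_state();print(s["ee_pos"],s["force"])
W,S,D=[eyes.camera_params(c) for c in("wrist","scene","side")]
for p,a in((W,(324.3,233.3)),(S,(318.5,244.3)),(D,(337.7,247.2))): print(onz(a,p,94).round(1))
for p,a in((W,(317,243.3)),(S,(316.5,235)),(D,(336,236.5))): print("tip",onz(a,p,s["ee_pos"][2]-89.4).round(1))
```

```text
[565.49288392   4.48839472 209.36393126] [-0.59968343 -0.03727149 -1.31723087]
[566.   10.9  94. ]
[566.    8.2  94. ]
[565.7   1.5  94. ]
tip [563.5   6.1 120. ]
tip [565.5   4.3 120. ]
tip [563.8   4.3 120. ]
```

>>> drive_tool(
  steps=[0.015,0.04,-0.05,0,0,0,1,0.015,0.04,-0.15,0,0,0,1,0.015,0.04,-0.18,0,0,0,1,0.015,0.04,-0.18,0,0,0,1],
)

```text
t: 11.75
ee_pos: [566.4, 8.8, 189.5]
eef_rot: [0.201, 0.98, -0.0, -0.001]
force: [0.2, 0.6, -0.5]
width: 18.5
```

Run:
```python
from h import *
s=bot.read_state();print(s["ee_pos"],s["width"])
im=eyes.capture("wrist");a=cv2.resize(im[190:290,260:370],None,fx=4,fy=4)
t=s["ee_pos"]-[0,0,89.4];o=[a]
for c in("scene","side"):
    im=eyes.capture(c);q=eyes.camera_params(c);pt=proj(t,q)[0]
    x,y=int(pt[0])-30,int(pt[1])-30;print(c,x,y)
    o.append(cv2.resize(im[y:y+60,x:x+60],(400,400),interpolation=cv2.INTER_CUBIC))
o=np.hstack([cv2.resize(o[0],(320,300)),cv2.resize(o[1],(240,300)),cv2.resize(o[2],(240,300))]);cv2.imwrite("pics/m10.png",o)
```

```text
[566.40715357   8.75064041 189.51644996] 18.545210722426045
scene 288 212
side 305 213
```

View pics/m10.png

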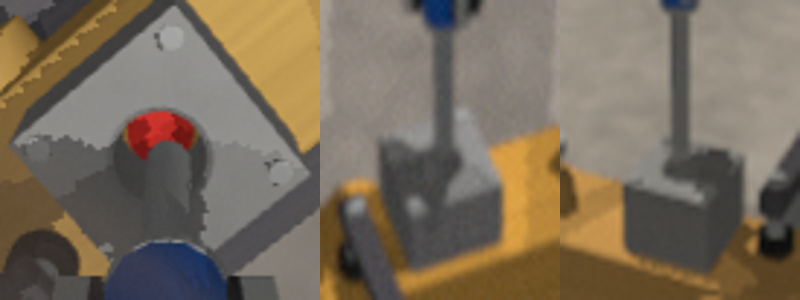

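The tip is about 6 mm above the mouth and within 2 mm of centre (wrist view: tip at (167,160) and hole at (161,158) in the montage). Descending.

>>> drive_tool(
  steps=[0,-0.01,-0.06,0,0,0,1,0,-0.01,-0.12,0,0,0,1,0,-0.01,-0.18,0,0,0,1,0,-0.01,-0.2,0,0,0,1],
)

```text
t: 12.23
ee_pos: [566.5, 7.5, 169.7]
eef_rot: [0.201, 0.98, -0.0, -0.001]
force: [-0.5, -0.6, -0.8]
width: 18.5
```

>>> drive_tool(
  steps=[0,0,-0.04,0,0,0,1,0,0,-0.08,0,0,0,1,0,0,-0.1,0,0,0,1],
)

```text
t: 12.48
ee_pos: [566.8, 7.6, 160.5]
eef_rot: [0.201, 0.98, -0.0, -0.0]
force: [0.3, -0.3, -0.7]
width: 18.5
```

>>> drive_tool(
  steps=[0,0,-0.02,0,0,0,1,0,0,-0.03,0,0,0,1],
)

```text
t: 12.65
ee_pos: [567.0, 7.5, 158.1]
eef_rot: [0.201, 0.98, -0.0, 0.0]
force: [0.1, 0.3, 2.4]
width: 18.5
```

>>> drive_tool(
  steps=[0,0,-0.02,0,0,0,1,0,0,-0.03,0,0,0,1],
)

```text
t: 12.82
ee_pos: [567.0, 7.5, 155.2]
eef_rot: [0.201, 0.98, -0.0, 0.0]
force: [-1.6, 0.0, 4.6]
width: 18.4
```

>>> drive_tool(
  steps=[0,0,-0.01,0,0,0,1,0,0,-0.02,0,0,0,1],
)

```text
t: 12.98
ee_pos: [567.1, 7.5, 153.4]
eef_rot: [0.201, 0.98, -0.0, 0.0]
force: [-1.2, -0.4, 9.4]
width: 18.8
```

>>> drive_tool(
  steps=[0,0,-0.01,0,0,0,1,0,0,-0.01,0,0,0,1],
)

```text
t: 13.15
ee_pos: [567.4, 7.5, 153.3]
eef_rot: [0.201, 0.98, -0.0, 0.001]
force: [-2.9, 0.4, 15.0]
width: 18.4
```

>>> drive_tool(
  steps=[0,0,-0.01,0,0,0,1,0,0,-0.01,0,0,0,1,0,0,-0.01,0,0,0,1],
)

```text
t: 13.4
ee_pos: [567.7, 7.4, 153.1]
eef_rot: [0.201, 0.98, -0.0, 0.001]
force: [-3.2, -1.1, 23.8]
width: 18.6
```

Run:
```python
from h import *
s=bot.read_state();print(s["ee_pos"],s["width"],s["force"],s["t"])
im=eyes.capture("wrist");p=eyes.camera_params("wrist");cv2.imwrite("pics/w11.png",im)
im=eyes.capture("scene");cv2.imwrite("pics/s11.png",cv2.resize(im[140:350,140:500],None,fx=2.2,fy=2.2))
```

```text
[567.65909402   7.42210602 153.06459065] 18.612256113389048 [-3.18513193 -1.10672451 23.83180045] 13.4
```

View pics/w11.png

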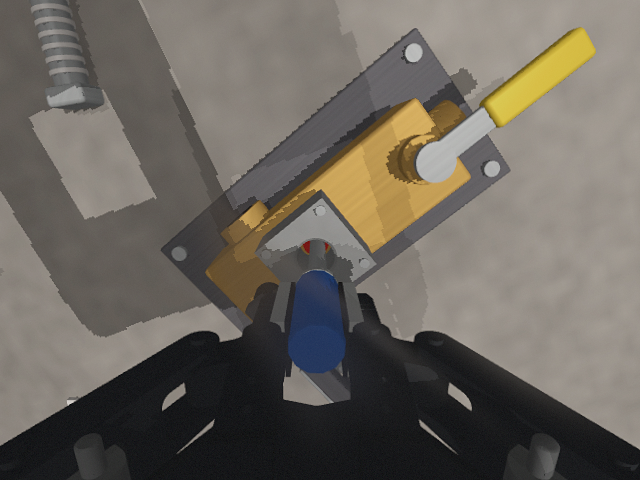

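View pics/s11.png

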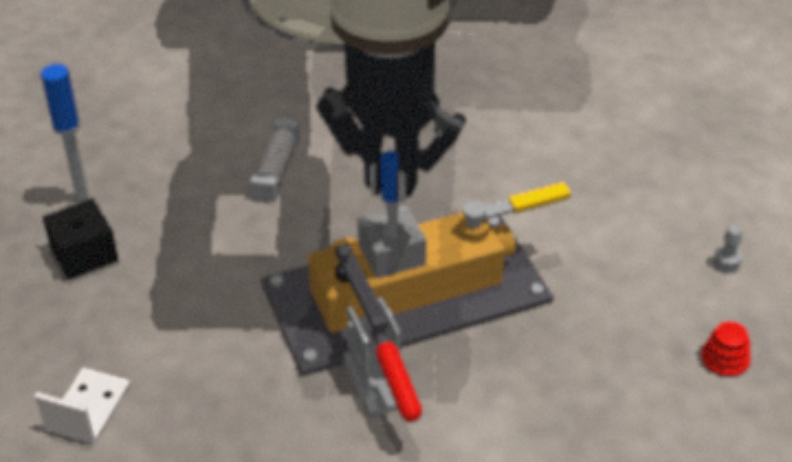

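>>> drive_tool(
  steps=[0,0,0,0,0,0,1,0,0,0,0,0,0,1,0,0,0,0,0,0,1,0,0,0,0,0,0,1,0,0,0,0,0,0,1],
)

```text
t: 13.92
ee_pos: [567.6, 7.4, 153.1]
eef_rot: [0.201, 0.98, -0.0, 0.001]
force: [-4.2, -0.7, 23.7]
width: 18.6
```

Run:
```python
from h import *
s=bot.read_state();print(s["ee_pos"],s["width"],s["force"],s["t"])
print(bot.close_job())
```

```text
[567.64490967   7.40862588 153.09038619] 18.60312539790217 [-4.18324616 -0.6530915  23.72361634] 13.9167
the job is handed in; nothing more can be done
None
```

I opened the isolator, then used the smaller stylus to press the reset button fully down. I handed the job in at about 13.9 s, still gripping the stylus and holding the button down. `close_job` gives no verdict, so this rests on my own checks.

- **Isolator:** I swung the lever with closed fingers until it hit its stop, with a reaction of about 20 N. The last pictures still show it in line with the block.
- **Stylus and button:** The tip went in through the hole. The button gave way over about 6 mm, with the spring force rising, and then met a hard stop. At hand-in it held steady at 23.7 N, with a grip width of 18.6 mm.
- **Bystanders:** The spring tube, bellows cap, test nipple and bracket look unmoved in the last scene picture. I checked this by eye only.

**Disagreement:** The cameras disagreed on where the hole is. The side camera put it about 7 to 9 mm off in y from the other two, so I went with the wrist and scene cameras. The sideways force stayed at about 4 N, so there may be light contact with the wall of the hole.

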